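Lock the indexing disc with its bar

TASK

Lock the indexing disc: push its upright brass post round with a fingertip until the slot in the blue disc lines up with the steel bar, then push on the red end plate to slide the bar through the slot and the keeper until the plate is up against the guide block. Only push, do not lift or carry the bar, leave the vials, marker and roll where they are, and finish with the hand clear.

Things in the scene. Friction and masses are not known exactly. Their poses are not given: they have to be found in the camera images.
- lock: The lock, fixed to the worktop: grey foot 150 x 104 x 10 mm under the disc, and a bar bed 44 mm wide, top 21 mm high, from x = -235 to -50 mm. Origin on the worktop straight below the disc's axis, z up, x is the way the bar is pushed. Only the post and the red end plate stand higher than 42 mm.
- guide_mouth (a point): Middle of the rear face of the guide block, where the end plate stops; 108 mm behind the disc's axis, 26 mm above the worktop. The guide block is two dark cheeks 14 mm apart, 42 mm wide overall, 60 mm long, tops 33 mm high, open above.
- keeper (a point): Middle of the keeper's opening, 60 mm past the disc's axis, 28 mm above the worktop. The keeper is a dark arch 40 mm wide, 18 mm thick, top 42 mm high, opening 20 mm wide.
- disc (a joint): Angle of the disc in rad, anticlockwise from above, range -0.25 to 3.39; friction holds it where left (about 2 N at the post turns it). At 0 and equally at 3.14 the slot lines up with the bar. The brass post stands at angle (value - 1.57) from the lock's x axis: at the lock's -y for 0, +x (keeper side) for 1.57, +y for 3.14.
- disc_axis (a point): Point on the disc's axis at the slot's floor, 20 mm above the worktop. Black rim of 44 mm radius; two blue half-moon lugs of 31 mm radius, tops 38 mm above the worktop; between them the slot, 20 mm wide with rounded mouths. The axes turn with the disc: x along the slot, the post at -y.
- post_top (a point): Centre of the top of the brass post, 80 mm above the worktop. The post is upright, 10 mm thick, 37.5 mm from the disc's axis, and is free above the lugs from 38 to 80 mm.
- bar: Loose steel bar, 12 mm wide, 14 mm high, 0.2 kg, lying on the bed between the guide's cheeks. Origin at the underside of its round nose; x points forward out of the nose, z up. The bar runs back to x = -178 mm, where a red end plate (36 mm wide, 35 mm high, 6 mm thick, rising from the bar's underside) closes it.
- bar_nose (a point): Foremost point of the bar's nose, half-way up the bar. Starts about 40 mm before the disc's axis; 70 mm past the axis when fully home.
- bar_plate (a point): Centre of the rear face of the red end plate, the face to push on, 38.5 mm above the worktop. The lower edge of the plate is 21 mm above the worktop, on the bed. 184 mm behind the nose; fully home it is 114 mm behind the disc's axis.
- vial_white_mid (a point): Centre of a loose vial with a white cap, 24 mm across, 58 mm high, standing beside the bar; leave alone.
- vial_black_mid (a point): Centre of a loose vial with a black cap, 24 mm across, 58 mm high, standing beside the bar; leave alone.
- marker_red_mid (a point): Centre of a loose red and white marker, 130 mm long, 14 mm thick, lying in front of the lock; leave alone.
- roll_mid (a point): Centre of a loose roll of film, 72 mm across, 24 mm high, lying beyond the keeper; leave alone.

How it is judged:
On the way:
1. the disc's slot is lined up with the bar (angle between the x axis of disc_axis and the x axis of lock, either way round below 0.25 rad), for 0.2 s.
At the end, for the whole second after the job is handed in: The bar lies at rest through the disc's slot and through the keeper, its nose within 6 mm of fully home (end plate against the guide block) (x of bar_nose in the frame of lock above 0.064 m and y of bar_nose in the frame of lock between -0.009 and 0.009 m and z of bar_nose in the frame of lock below 0.035 m and angle between the x axis of bar and the x axis of lock, either way round below 0.08 rad and angle between the x axis of disc_axis and the x axis of lock, either way round below 0.25 rad and linear speed of bar below 0.01 m/s); the robot touches nothing.
It fails at once if the bar is lifted or tipped up (height (world z) of bar_plate above 0.052 m or height (world z) of bar_nose above 0.042 m).
It fails at once if a vial, the marker or the roll is moved more than 20 mm (distance of any of vial_white_mid, vial_black_mid, marker_red_mid, roll_mid from where it was at the start of the episode above 0.02 m).
It also fails if it takes over 58 s, if anything falls off the work surface, if the arm or the gripper's body presses on something with over 40 N, if the wrist force passes 120 N, or if a joint passes its speed limit or range.

ROBOT

A 6-joint arm with a two-finger parallel gripper is mounted at the origin on a cart in front of the work surface, level with it; the furniture and walls round the work are solid. World frame = base frame: x ahead of the robot, y to its left, z up, the work surface at z = 0. Lengths are in m, angles in rad, forces in N, time in s.
With the tool pointing down it reaches from about 0.35 to 0.975 m from the base axis. Payload 4.9 kg.
Tool frame: the origin (TCP) lies on the centre line of the jaws, within the pads' length; the fingertips stand 11 mm ahead of it and the grasp point (between the pads) lies 8 mm behind it (manip.finger_overhang is the distance from the TCP to the fingertips, in m); y points along the fingers, z is the direction in which the jaws open and shut, and the axes are right-handed (so a half turn about y gives the same grasp; the last joint's range is limited). The gripper opens to 85 mm and grips with 20 to 120 N. Pads are 22 mm wide; open, the fingers measure 114 mm over their backs; the gripper's body (76 mm by 85 mm) begins 54 mm behind the grasp point. The pads swing forward as they close: fully open they stand 13 mm farther back than shut.
Start: joints at [1.188, 0.053, 1.613, -0, 1.476, -0.119], TCP at [0.163, 0.603, 0.242] pointing down, gripper open.
Joint ranges: [-3.01, 3.01], [-1.01, 2.22], [0.06, 2.58], [-1.02, 4.17], [0.09, 2.62], [-3.14, 3.14]. Speed limits (rad/s): [2.57, 2.57, 3.14, 3.14, 3.14, 3.14].

INTERFACE

Orientations are given as a unit quaternion [w, x, y, z].
In Python, from plant import readout, cams, workorder, manip gives the robot as it stands.
- The arm moves only by the tool play_rows, never from a script. Its arguments are lists of equal length, an entry for each row: "slide": the shift along the tool's x, y, z in cm, a list of three; "yaw": the turn about the tool's y in degrees; "grip": the closure, from -1 (fully open) to 1 (shut), so that 0 is half open. In form: {"slide": [[x, y, z], ...], "yaw": [yaw, ...], "grip": [grip, ...]}. A call has 1 to 12 rows; each row shifts and turns the commanded pose from where the row before left it, along the tool's axes as they then stand; what a row does not reach is not made up. A row lasts 1/10 s, in which the tool goes at most 50 mm and 8.59 degrees, less where a joint would pass 70% of its speed; a pose out of reach is approached as far as the arm can. A call with a gripper value outside its range is refused whole. The fingers move at their own pace and stop on an object; the grip force is fixed at half the most. Time passes only in rows, so rows that do not move let the fingers close. It gives the time, the measured TCP pose, the force and the opening at its end, in the units of the state.
- readout.state(): the state, without advancing time (a new reading comes with each control period).
- cams.grab_frame(name): name is "side" or "top" or "wrist"; returns a dict with "image" (384x512x3 uint8, red, green, blue), "mtx" (3x3 intrinsics, pixels), "dist" ([k1, k2, p1, p2, k3] as OpenCV has them; the pictures are not rectified), "R" (3x3) and "t" (3): a world point X has camera coordinates R X + t; the wrist camera has in their place "mount" (4x4, takes a point from camera to tool coordinates, whose origin is the TCP and whose axes are the tool frame's). Camera axes: x right, y down, z forward; pixel columns grow to the right and rows downward; lengths in m; the calibration is good to about 2 mm. A picture is of the moment at which its call begins: read the wrist's pose just before it. There is no depth.
- workorder.job_done(): hands the job in, once; it reports no verdict.
The state is a dict: "time": time; "joint_pos": joint angles; "joint_vel": joint speeds; "joint_efforts": joint torques, N m; "tool_pos": TCP position; "tool_rot": TCP orientation; "contact_force": force on the tool from outside, world axes, zero at the start; "ft_torque": the same for the moment, N m; "gripper_width": opening from 0.0 (shut) to 1.0 (fully open).
Only numpy, scipy, OpenCV 4.12 (cv2) and the standard library are available. Lean on these libraries where they do the work, as an engineer would, in place of code of your own. Each camera call takes 0.05 s, during which the arm holds its last target.

## Working session

There is one attempt and no reset: what is moved stays moved. The work goes in short steps, Python scripts to look and compute and a tool call to move; the robot and the scene stay as the last step left them, time stands still between calls to the robot, and variables do not carry over. Pictures are saved under pics/ and viewed, and the job is handed in when it is done.

Besides the shell and the picture viewer there is one more tool, called after "Emit:" by a JSON object that holds its "name" and its "arguments". play_rows: Moves the arm, as the interface text tells. Its arguments: {"type":"object","properties":{"slide":{"type":"array","items":{"type":"array","items":{"type":"number"}}},"yaw":{"type":"array","items":{"type":"number"}},"grip":{"type":"array","items":{"type":"number"}}},"required":["slide","yaw","grip"]}

```bash
mkdir -p pics; ls
python3 - <<'E'
from plant import readout, cams, manip
import cv2,pickle
s=readout.state(); print(s); print([a for a in dir(manip) if a[0]!='_'])
d={}
for n in ["side","top","wrist"]:
    f=cams.grab_frame(n); d[n]=f; cv2.imwrite(f"pics/a_{n}.png",f["image"][:,:,::-1])
d['s']=s
pickle.dump(d,open("a.pkl","wb"))
E
```

```text
pics
{'time': 0.0, 'joint_pos': array([ 1.18802118e+00,  5.33372632e-02,  1.61431895e+00,  3.27068823e-05,
        1.47598703e+00, -1.19033915e-01]), 'joint_vel': array([-2.37468732e-03,  6.06019301e-05,  2.22608476e-03,  2.42279408e-03,
       -3.72370330e-04, -8.87141660e-04]), 'joint_efforts': array([ 5.70767170e-04, -3.93689740e+01, -3.70172453e+01, -7.98731116e-05,
        7.26113882e-03, -1.41425568e-05]), 'tool_pos': array([0.16271728, 0.60281855, 0.24106024]), 'tool_rot': array([-0.7002675 ,  0.70166636, -0.09316878,  0.09278648]), 'contact_force': array([0.21661364, 0.01955307, 0.06430711]), 'ft_torque': array([-0.05780529,  0.01640529, -0.02201496]), 'gripper_width': 1.0000544786382852}
['IKError', 'finger_overhang']
```

View pics/a_side.png

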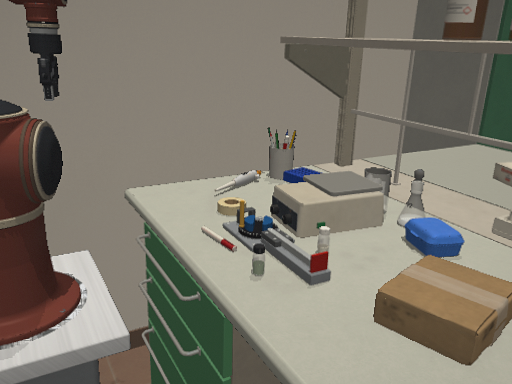

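View pics/a_top.png

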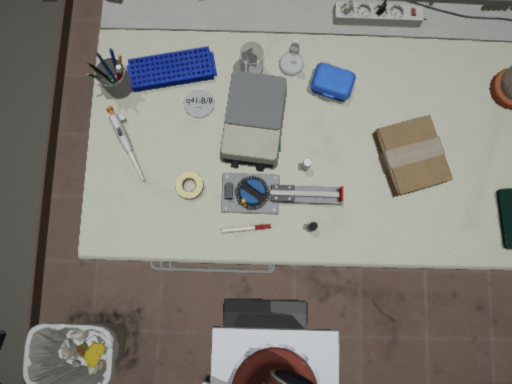

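View pics/a_wrist.png

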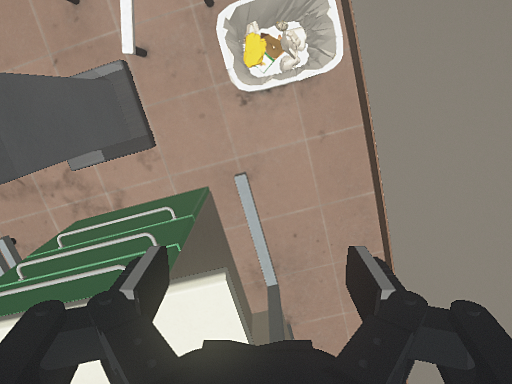

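```bash
cat > h.py <<'E'
import numpy as np,cv2,pickle
def ray(f,px):
    p=cv2.undistortPoints(np.array([[px]],float),f["mtx"],np.array(f["dist"])).ravel()
    R=np.array(f["R"]);t=np.array(f["t"])
    return -R.T@t, R.T@np.array([p[0],p[1],1])
def onz(f,px,z):
    c,d=ray(f,px); return c+d*(z-c[2])/d[2]
def proj(f,X):
    return cv2.projectPoints(np.array(X,float).reshape(-1,3),cv2.Rodrigues(np.array(f["R"]))[0],np.array(f["t"]),f["mtx"],np.array(f["dist"]))[0].reshape(-1,2)
E
python3 - <<'E'
from h import *
d=pickle.load(open("a.pkl","rb"))
im=d["top"]["image"][:,:,::-1]
cv2.imwrite("pics/b_top.png",cv2.resize(im[150:250,210:360],None,fx=5,fy=5,interpolation=cv2.INTER_CUBIC))
im=d["side"]["image"][:,:,::-1]
cv2.imwrite("pics/b_side.png",cv2.resize(im[180:290,190:345],None,fx=5,fy=5,interpolation=cv2.INTER_CUBIC))
f=d["top"]; print("topcam",ray(f,(0,0))[0], "side", ray(d["side"],(0,0))[0])
for n,p,z in [("disc",(252,193),.038),("plate",(342,194),.05),("roll",(189,185),.024),("vialb",(312,227),.058),("vialw",(307,165),.058)]: print(n,onz(f,p,z))
E
```

```text
topcam [0.29813468 0.06707664 1.16073369] side [ 0.01246586 -0.76911048  0.42489838]
disc [0.48746456 0.06732445 0.038     ]
plate [ 0.48909088 -0.15951529  0.05      ]
roll [0.50629093 0.23035634 0.024     ]
vialb [ 0.40307918 -0.0829694   0.058     ]
vialw [ 0.55961353 -0.06967868  0.058     ]
```

View pics/b_top.png

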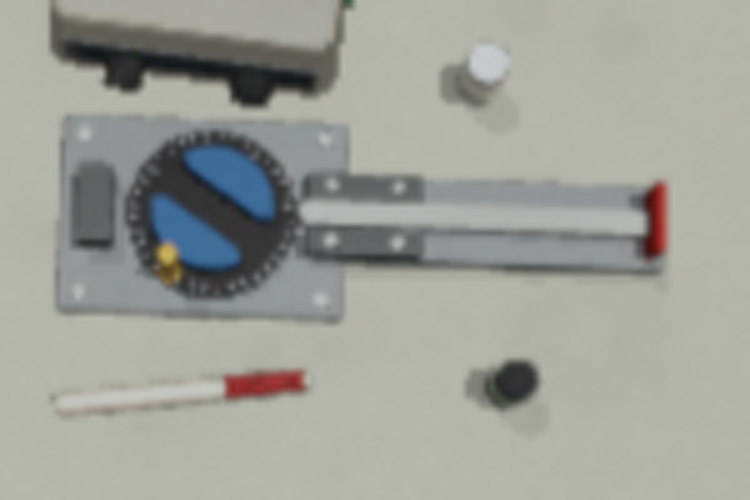

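View pics/b_side.png

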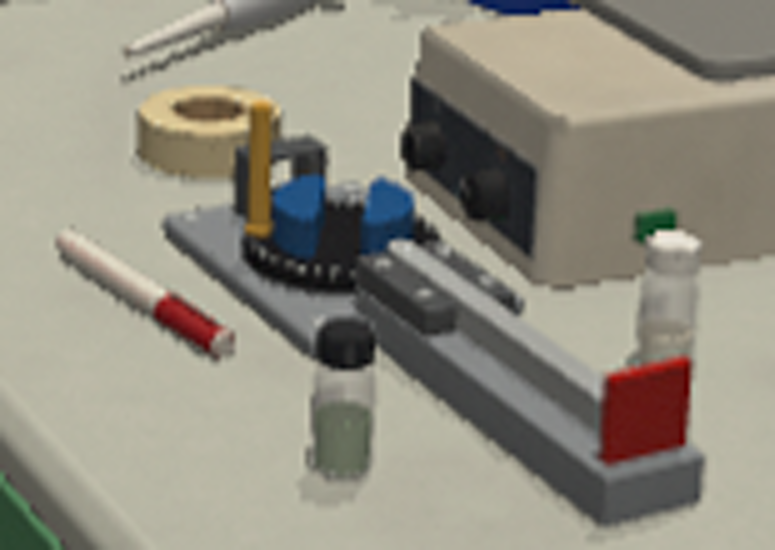

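```bash
cat >> h.py <<'E'
def masks(f,roi):
    hsv=cv2.cvtColor(np.ascontiguousarray(f["image"]),cv2.COLOR_RGB2HSV)
    x0,y0,x1,y1=roi
    m={"red":(((hsv[...,0]<8)|(hsv[...,0]>172))&(hsv[...,1]>150)),
       "blue":((hsv[...,0]>95)&(hsv[...,0]<120)&(hsv[...,1]>110)),
       "brass":((hsv[...,0]>12)&(hsv[...,0]<28)&(hsv[...,1]>130))}
    o={}
    for k,v in m.items():
        z=np.zeros(v.shape,np.uint8); z[y0:y1,x0:x1]=v[y0:y1,x0:x1]
        n,l,st,c=cv2.connectedComponentsWithStats(z)
        o[k]=[(st[i].tolist(),c[i].round(2).tolist()) for i in range(1,n) if st[i][4]>=4]
    return o
def tri(f1,p1,f2,p2):
    c1,d1=ray(f1,p1);c2,d2=ray(f2,p2)
    A=np.stack([d1,-d2],1);s=np.linalg.lstsq(A,c2-c1,rcond=None)[0]
    a=c1+s[0]*d1;b=c2+s[1]*d2
    return (a+b)/2,np.linalg.norm(a-b)
E
python3 - <<'E'
from h import *
d=pickle.load(open("a.pkl","rb"))
print("top",masks(d["top"],(210,160,350,240)))
print("side",masks(d["side"],(220,190,345,290)))
from scipy.spatial.transform import Rotation as Ro
q=d['s']['tool_rot']; print(Ro.from_quat([*q[1:],q[0]]).as_matrix().round(3))
f=d["top"]
for n,p,z in [("barfront",(271,192.3),.035),("barrear",(338,194.5),.035),("post",(243.3,199.5),.08),("foot corners",(223,173.5),.01),("",(279.5,175),.01),("",(221.5,212.5),.01),("",(278,214.3),.01)]: print(n,onz(f,p,z).round(4))
E
```

```text
top {'red': [([339, 187, 4, 14, 40], [340.8, 193.52]), ([256, 225, 14, 4, 39], [262.33, 226.49])], 'blue': [([247, 179, 18, 16, 164], [256.2, 185.38]), ([240, 189, 18, 15, 148], [247.87, 196.86])], 'brass': [([242, 200, 4, 6, 18], [243.22, 202.61])]}
side {'red': [([221, 240, 13, 10, 64], [226.8, 243.89]), ([310, 252, 18, 20, 284], [318.86, 261.46])], 'blue': [([245, 215, 10, 17, 144], [249.55, 222.6]), ([262, 216, 11, 15, 119], [266.7, 223.07])], 'brass': [([239, 200, 5, 28, 110], [241.45, 213.72])]}
[[ 0.965 -0.001  0.261]
 [-0.261 -0.002  0.965]
 [-0.    -1.    -0.002]]
barfront [0.4911 0.019  0.035 ]
barrear [ 0.4901 -0.1523  0.035 ]
post [0.4637 0.0881 0.08  ]
foot corners [0.5419 0.1447 0.01  ]
 [ 0.542  -0.0035  0.01  ]
 [0.4389 0.1447 0.01  ]
 [ 0.4382 -0.0013  0.01  ]
```

Run:
```python
from h import *
d=pickle.load(open("a.pkl","rb"))
T,S=d["top"],d["side"]
print("post",[tri(T,p,S,q) for p,q in [((243.3,199.7),(241.5,201)),((243.5,200),(242,200.8))]])
print("post z.08",onz(S,(241.6,201),.08),onz(T,(243.3,200),.08))
print("lugs",onz(T,(256.2,185.38),.035),onz(T,(247.87,196.86),.035))
print("plate",tri(T,(340.8,193.5),S,(318.9,261.5)), onz(S,(318.9,261.5),.0385))
```

```text
post [(array([0.46245306, 0.08849969, 0.07929059]), np.float64(0.0019424454147653081)), (array([0.46234826, 0.08765102, 0.07994415]), np.float64(0.0003723072339492798))]
post z.08 [0.460693   0.08674384 0.08      ] [0.46249734 0.08805973 0.08      ]
lugs [0.50799881 0.05712601 0.035     ] [0.47773138 0.07755874 0.035     ]
plate (array([ 0.49173507, -0.15834225,  0.03977485]), np.float64(0.000732863522447912)) [ 0.49290407 -0.15627969  0.0385    ]
```

Emit:
{"name": "play_rows", "arguments": {"slide": [[0,0,0],[0,0,0],[1,0,-4],[1,0,-4],[1,0,-4],[1,0,-4],[2,0,-4],[2,0,-4],[2,0,-4],[2,0,-4]], "yaw": [-7.5,-7.6,0,0,0,0,0,0,0,0], "grip": [1,1,1,1,1,1,1,1,1,1]}}

```text
time: 1.15
tool_pos: [0.283, 0.2817, 0.2421]
tool_rot: [0.707, -0.707, -0.0, 0.0]
contact_force: [0.3, 0.9, 0.5]
gripper_width: 0.001
```

Emit:
{"name": "play_rows", "arguments": {"slide": [[3,2,-3],[3,2,-3],[3,2,-3],[3,2,-3],[3,2,-3],[2.5,2,0],[0,2,0],[0,1.5,0],[0,0,0]], "yaw": [0,0,0,0,0,0,0,0,0], "grip": [1,1,1,1,1,1,1,1,1]}}

```text
time: 2.05
tool_pos: [0.4557, 0.1328, 0.0844]
tool_rot: [-0.707, 0.707, -0.002, -0.002]
contact_force: [-1.0, -0.2, -0.7]
gripper_width: 0.001
```

Run:
```python
from plant import readout, cams
from h import *
s=readout.state(); print(s['tool_pos'],s['contact_force'])
d={'s':s}
for n in ["side","wrist","top"]:
    f=cams.grab_frame(n); d[n]=f
pickle.dump(d,open("b.pkl","wb"))
cv2.imwrite("pics/c_wrist.png",d["wrist"]["image"][:,:,::-1])
x=[cv2.resize(d["side"]["image"][140:260,170:290,::-1],(400,400),interpolation=cv2.INTER_CUBIC),cv2.resize(d["top"]["image"][150:250,200:300,::-1],(400,400),interpolation=cv2.INTER_CUBIC)]
cv2.imwrite("pics/c_st.png",np.hstack(x))
print(d["wrist"]["mount"])
```

```text
[0.45570731 0.13278852 0.08435131] [-0.9933925  -0.19863787 -0.74603477]
[[ 2.18897808e-04  9.54223903e-01  2.99093121e-01 -7.68094468e-02]
 [-7.75333725e-04 -2.99092877e-01  9.54223690e-01 -1.31199024e-01]
 [ 9.99999675e-01 -4.40774458e-04  6.74371198e-04 -4.08762879e-04]
 [ 0.00000000e+00  0.00000000e+00  0.00000000e+00  1.00000000e+00]]
```

View pics/c_wrist.png

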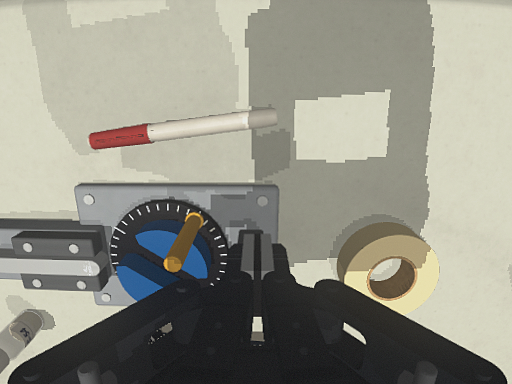

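View pics/c_st.png

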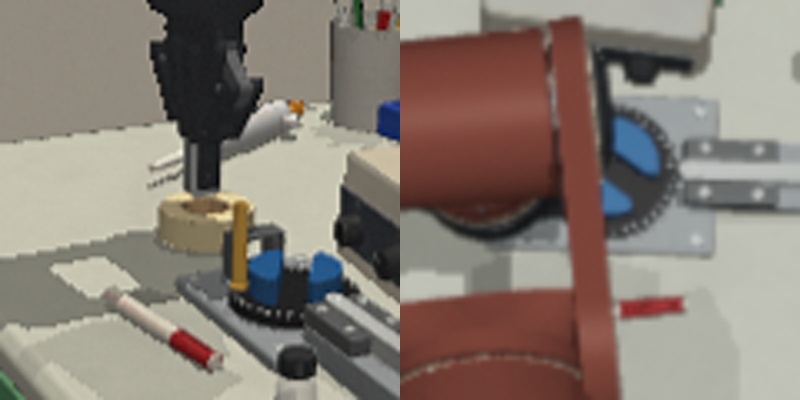

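```bash
cat >> h.py <<'E'
from scipy.spatial.transform import Rotation as Ro
def wcal(d):
    s=d['s'];q=s['tool_rot'];T=np.eye(4);T[:3,:3]=Ro.from_quat([*q[1:],q[0]]).as_matrix();T[:3,3]=s['tool_pos']
    C=np.linalg.inv(T@np.array(d["wrist"]["mount"]));f=dict(d["wrist"]);f["R"]=C[:3,:3];f["t"]=C[:3,3];return f
E
python3 - <<'E'
from h import *
d=pickle.load(open("b.pkl","rb")); W=wcal(d)
print("post",onz(W,(173,265),.08))
print("foot corners",[onz(W,p,.01).round(4) for p in [(76,184),(279,185)]])
print("rim near edge",[onz(W,p,.018).round(4) for p in [(168,199),(110,250)]])
X=np.array(d['s']['tool_pos'])
print("tip",proj(W,[X+[0,0,-.011],X+[0,.0145,-.011],X+[0,-.0145,-.011]]), proj(d["side"],[X,X+[0,0,-.011]]))
print("guide ends",[onz(W,p,.033).round(4) for p in [(23,233),(22,285),(107,235)]])
E
```

```text
post [0.46043678 0.090116   0.08      ]
foot corners [array([0.4376, 0.0035, 0.01  ]), array([0.4386, 0.1478, 0.01  ])]
rim near edge [array([0.4461, 0.0717, 0.018 ]), array([0.4854, 0.0252, 0.018 ])]
tip [[257.62181713 250.56478325]
 [285.65252098 250.50634631]
 [229.5905282  250.55646959]] [[230.24462804 193.19945136]
 [230.19746806 197.82797328]]
guide ends [array([ 0.4656, -0.0267,  0.033 ]), array([ 0.5072, -0.0384,  0.033 ]), array([0.4663, 0.033 , 0.033 ])]
```

Emit:
{"name": "play_rows", "arguments": {"slide": [[0.2,1.1,0],[0,1.1,0],[0,0,-1.2],[0,0,-1],[0,0,-0.8],[0,0,-0.6],[0,0,-0.5],[0,0,0]], "yaw": [0,0,0,0,0,0,0,0], "grip": [1,1,1,1,1,1,1,1]}}

```text
time: 3.0
tool_pos: [0.4595, 0.0915, 0.0652]
tool_rot: [0.707, -0.707, 0.001, -0.0]
contact_force: [-0.2, -0.1, -0.1]
gripper_width: 0.002
```

```bash
cat > look.py <<'E'
import sys
from plant import readout, cams
from h import *
n=sys.argv[1]
s=readout.state(); print(s['time'],s['tool_pos'].round(4),s['contact_force'].round(2))
d={'s':s}
for k in ["wrist","side","top"]: d[k]=cams.grab_frame(k)
pickle.dump(d,open(n+".pkl","wb"))
cv2.imwrite(f"pics/{n}.png",np.hstack([d["wrist"]["image"][:,:,::-1],cv2.resize(d["side"]["image"][180:300,220:340,::-1],(288,384))]))
E
python3 look.py d
```

```text
3.0 [0.4595 0.0915 0.0652] [-0.23 -0.08 -0.11]
```

View pics/d.png

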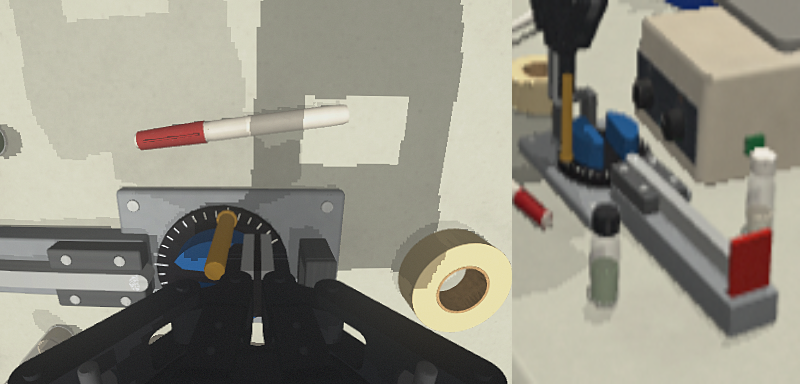

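Run:
```python
from h import *
d=pickle.load(open("d.pkl","rb")); W=wcal(d)
print("post",onz(W,(214.5,270),.08), "foot",[onz(W,p,.01).round(4) for p in [(118,188),(343,190)]],"rim",onz(W,(222,205),.018),"keeper",onz(W,(299,240),.042),onz(W,(333,240),.042))
print(proj(W,[[.49,.07,.08],[.453,.07,.08]]))
```

```text
post [0.45509693 0.0727535  0.08      ] foot [array([0.4389, 0.0021, 0.01  ]), array([0.4406, 0.1462, 0.01  ])] rim [0.44763666 0.06967488 0.018     ] keeper [0.45968163 0.11455579 0.042     ] [0.45981205 0.13357502 0.042     ]
[[212.322986   333.89038429]
 [207.91220702 265.75701258]]
```

Emit:
{"name": "play_rows", "arguments": {"slide": [[0,0,-0.3],[0,0,0],[0,0,1],[0,-2,1],[0,-4,0],[0,-4,-1],[0,0,-4],[0,0,-4],[0,0,0]], "yaw": [0,0,0,0,0,0,0,0,0], "grip": [1,1,1,1,1,1,1,1,1]}}

```text
time: 4.05
tool_pos: [0.4603, 0.0166, 0.166]
tool_rot: [-0.706, 0.708, -0.001, 0.002]
contact_force: [-0.0, -0.5, -0.3]
gripper_width: 0.005
```

```bash
python3 look.py e
```

```text
4.05 [0.4603 0.0166 0.166 ] [-0.03 -0.45 -0.28]
```

View pics/e.png

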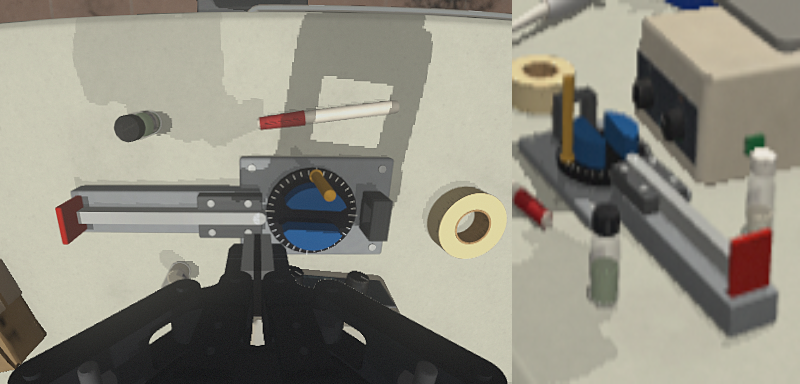

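Run:
```python
from h import *
d=pickle.load(open("e.pkl","rb")); W=wcal(d)
im=d["wrist"]["image"][:,:,::-1]
cv2.imwrite("pics/e2.png",cv2.resize(im[140:270,230:410],(796,575),interpolation=cv2.INTER_CUBIC))
m=masks(W,(40,150,370,260)); print(m)
b=[onz(W,(c),.036) for st,c in m["blue"]]; print("lugs",b)
print("post",onz(W,(328,195),.08))
print("bar line",[onz(W,p,.035).round(4) for p in [(85,212.5),(85,224.5),(240,213),(240,223.5)]])
print("plate top", [onz(W,p,.056).round(4) for p in [(56,205),(66,243),(86,197)]])
```

```text
{'red': [([56, 207, 13, 37, 205], [61.48, 225.2])], 'blue': [([286, 183, 61, 29, 969], [312.99, 200.11]), ([283, 222, 59, 29, 1255], [311.19, 235.01])], 'brass': [([309, 170, 27, 31, 379], [322.49, 185.04])]}
lugs [array([0.4744768 , 0.06641628, 0.036     ]), array([0.50902661, 0.0665244 , 0.036     ])]
post [0.45513635 0.06908456 0.08      ]
bar line [array([ 0.4863, -0.1449,  0.035 ]), array([ 0.4985, -0.1471,  0.035 ]), array([4.87e-01, 4.00e-04, 3.50e-02]), array([4.974e-01, 2.000e-04, 3.500e-02])]
plate top [array([ 0.4712, -0.157 ,  0.056 ]), array([ 0.5075, -0.1553,  0.056 ]), array([ 0.464 , -0.1285,  0.056 ])]
```

View pics/e2.png

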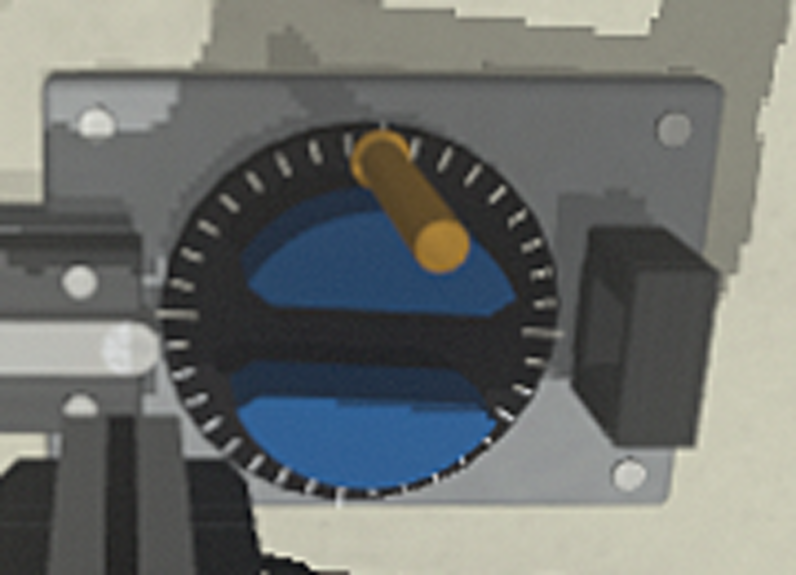

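Emit:
{"name": "play_rows", "arguments": {"slide": [[1,0,-4],[1,0,-4],[1,0,-4],[0.1,1,-4],[0,2,-4],[0,3,-2],[0,4,0],[0,2.5,0],[0,0,0]], "yaw": [0,0,0,0,0,0,0,0,0], "grip": [1,1,1,1,1,1,1,1,1]}}

```text
time: 5.1
tool_pos: [0.4878, -0.1976, 0.0354]
tool_rot: [0.709, -0.705, 0.003, 0.003]
contact_force: [-0.3, 0.6, 0.4]
gripper_width: 0.003
```

```bash
python3 look.py f
```

```text
5.1 [ 0.4878 -0.1976  0.0354] [-0.29  0.58  0.43]
```

View pics/f.png

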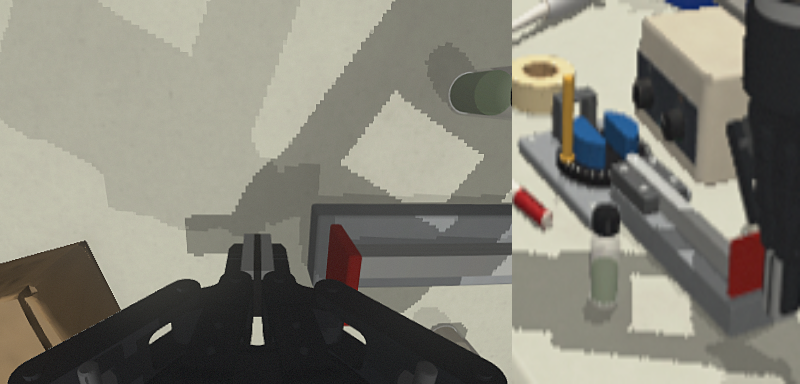

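Emit:
{"name": "play_rows", "arguments": {"slide": [[0.3,-0.6,0],[0,0,1],[0,0,1],[0,0,1],[0,0,1],[0,0,1],[0,0,1],[0,0,1],[0,0,1],[0,0,0]], "yaw": [0,0,0,0,0,0,0,0,0,0], "grip": [1,1,1,1,1,1,1,1,1,1]}}

```text
time: 6.25
tool_pos: [0.4929, -0.1187, 0.0454]
tool_rot: [0.708, -0.706, 0.0, 0.001]
contact_force: [0.2, -0.1, -0.4]
gripper_width: 0.0
```

```bash
python3 look.py g
```

```text
6.25 [ 0.4929 -0.1187  0.0454] [ 0.16 -0.11 -0.36]
```

View pics/g.png

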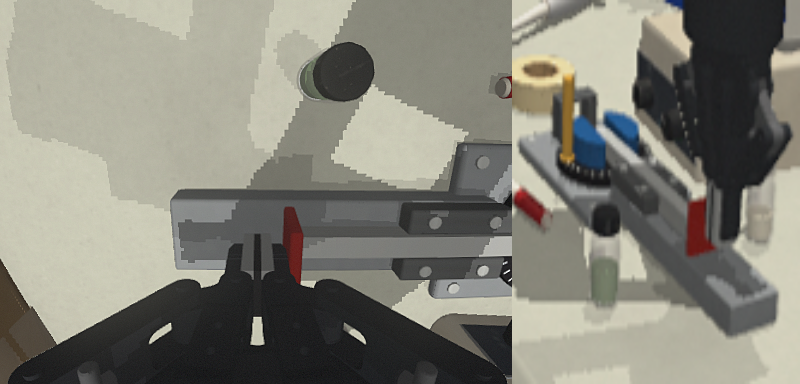

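Emit:
{"name": "play_rows", "arguments": {"slide": [[0,0.4,0.8],[0,0,1],[0,0,1],[0,0,1],[0,0,1],[0,0,0.5],[0,0,0]], "yaw": [0,0,0,0,0,0,0], "grip": [1,1,1,1,1,1,1]}}

```text
time: 7.1
tool_pos: [0.4936, -0.0665, 0.0422]
tool_rot: [0.707, -0.707, -0.0, 0.001]
contact_force: [-0.2, -1.4, 0.2]
gripper_width: 0.001
```

```bash
python3 look.py i
```

```text
7.1 [ 0.4936 -0.0665  0.0422] [-0.16 -1.39  0.17]
```

View pics/i.png

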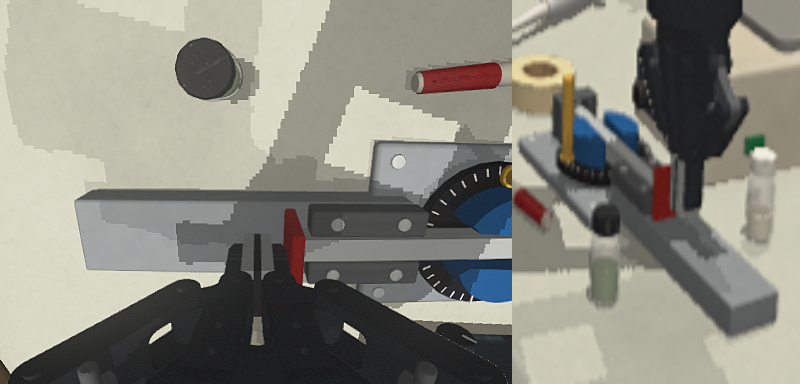

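Nearly home: the plate is a few mm from the guide. Nudge forward until the force rises.

Emit:
{"name": "play_rows", "arguments": {"slide": [[0,0,0.3],[0,0,0.3],[0,0,0]], "yaw": [0,0,0], "grip": [1,1,1]}}

```text
time: 7.55
tool_pos: [0.4936, -0.0615, 0.0421]
tool_rot: [0.707, -0.707, 0.0, 0.0]
contact_force: [0.1, -0.1, -1.1]
gripper_width: -0.001
```

Emit:
{"name": "play_rows", "arguments": {"slide": [[0,0,0.2],[0,0,0.2],[0,0,0]], "yaw": [0,0,0], "grip": [1,1,1]}}

```text
time: 7.85
tool_pos: [0.4939, -0.0591, 0.0424]
tool_rot: [-0.706, 0.708, 0.0, -0.0]
contact_force: [0.2, -6.6, -1.6]
gripper_width: 0.002
```

Emit:
{"name": "play_rows", "arguments": {"slide": [[0,0,0.2],[0,0,0]], "yaw": [0,0], "grip": [1,1]}}

```text
time: 8.05
tool_pos: [0.4939, -0.059, 0.0425]
tool_rot: [-0.704, 0.71, 0.0, -0.0]
contact_force: [-0.2, -14.4, -2.0]
gripper_width: -0.004
```

Emit:
{"name": "play_rows", "arguments": {"slide": [[0,0,-1],[0,0,-2],[0,-2,-2],[0,-4,0],[0,-4,0],[-1,-3,2],[-1,-1,3],[0,0,0],[0,0,0]], "yaw": [0,0,0,0,0,0,0,0,0], "grip": [1,1,1,1,1,1,1,1,1]}}

```text
time: 8.95
tool_pos: [0.4738, -0.0554, 0.1824]
tool_rot: [0.707, -0.707, -0.001, 0.0]
contact_force: [0.0, 0.0, 0.2]
gripper_width: 0.002
```

```bash
python3 look.py k
python3 - <<'E'
from h import *
a=pickle.load(open("a.pkl","rb"));k=pickle.load(open("k.pkl","rb"))
im=k["top"]["image"][:,:,::-1];cv2.imwrite("pics/k_top.png",np.hstack([cv2.resize(x["side"]["image"][180:300,220:340,::-1],(400,400)) for x in (a,k)]))
E
```

```text
8.95 [ 0.4738 -0.0554  0.1824] [0.01 0.   0.2 ]
```

View pics/k.png

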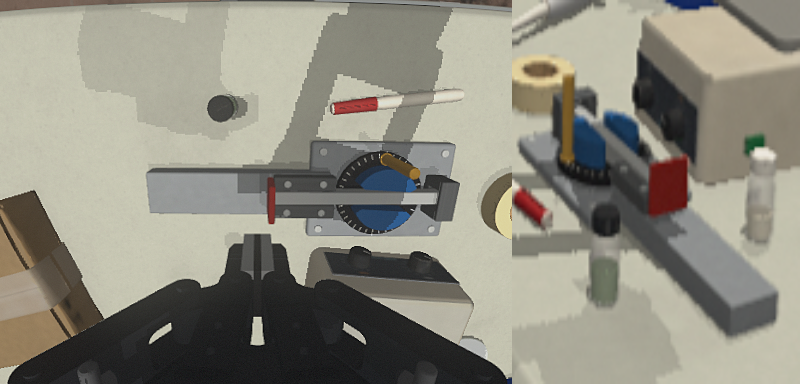

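View pics/k_top.png

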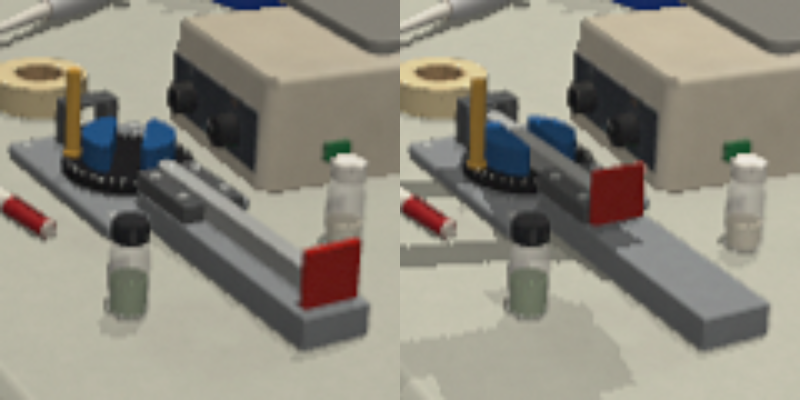

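Run:
```python
from h import *
k=pickle.load(open("k.pkl","rb"));W=wcal(k)
im=k["wrist"]["image"][:,:,::-1];cv2.imwrite("pics/k2.png",cv2.resize(im[130:250,250:470],(792,432),interpolation=cv2.INTER_CUBIC))
print(masks(W,(240,130,500,250))["red"])
```

```text
[([268, 187, 7, 37, 195], [271.35, 205.13])]
```

View pics/k2.png

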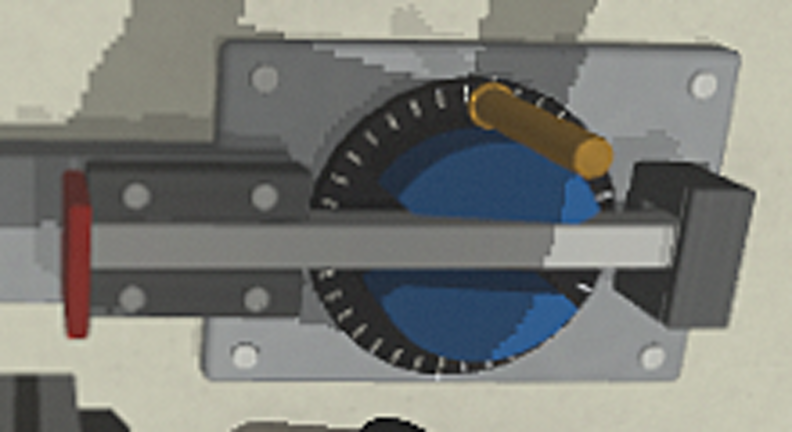

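```bash
python3 -c "
from plant import workorder;print(workorder.job_done())"
```

```text
the job is handed in; nothing more can be done
None
```

I turned the disc, slid the bar home and handed the job in at about 9 s of the 58 s allowed. The hand-in gives no verdict.

**Moves:** With the gripper shut, I pushed the brass post about 35° anticlockwise. In the wrist picture the slot was then about 0.05 rad off the bar (limit 0.25). I then pushed the red plate about 110 mm forward until it stopped.

**Last checks:**
- **Bar home:** The plate rests against the guide block in the wrist picture. An extra 2 mm push moved the tool only about 0.1 mm while the force rose from 6.6 to 14 N.
- **Bar path:** The bar runs straight through the slot and into the keeper. The arch hides the nose itself, so I judged its position from the plate.
- **Loose things:** By eye, the vials, marker and roll look unmoved in the before and after pictures; I did not measure them.
- **Hand clear:** The tool is at 0.18 m height and the force reads about 0 N.

**Disagreement:** My estimates of the disc axis in world y ranged from about 64 to 75 mm depending on the view and feature used. The slot and stop checks did not depend on that figure.

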